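# Fold a three-leaf picture frame and slip it into its case

## Task

Pack the three-leaf picture frame for a customer: fold the narrow leaf in over the centre picture first, then the wide leaf over it, so that all three lie flat together. Then lower the folded frame upright into its open-topped slipcase, foot first and either way round, until it stands fully home on the bottom; do not drop it or knock it over, and leave the other goods where they are.

Things in the scene. Friction and masses are not known exactly. Their poses are not given: they have to be found in the camera images.
- triptych: Three-leaf wooden picture frame standing loose, about 0.5 kg, pictures towards the robot; leaves 14 mm thick, 100 mm high. Origin: underside, middle of the stack it forms when folded (44 mm x by 120 mm y, 126 over the hinges). Axes: z up, x to the back, y along the centre leaf, which fills x 8..22, y -60..60 mm; at its +y edge a raised stile 14 mm wide reaches forward to x = -7 mm.
- narrow_leaf (a joint): Opening angle of the narrow leaf (104 mm wide, at the right seen from the robot), rad: 0 folded flat on the centre picture (x -7..7, y -60..44 mm in the frame's axes), at most 2.6. Upright hinge at x 7.5, y -60 mm; opens anticlockwise seen from above. Light friction (0.012 N m) and its foot on the table hold it where it is left. Once the wide leaf is shut, it is barred.
- narrow_edge (a point): Top of the narrow leaf's free edge, mid-thickness: 104 mm from its hinge along the leaf, 100 mm above the frame's foot.
- wide_leaf (a joint): Opening angle of the wide leaf (120 mm wide, at the left seen from the robot), rad: 0 folded flat over the folded narrow leaf (x -22..-8, y -60..60 mm in the frame's axes), at most 2.6. Upright hinge on the raised stile, at x -7.5, y 60 mm; opens clockwise seen from above. Friction as the narrow leaf's.
- wide_edge (a point): Top of the wide leaf's free edge, mid-thickness: 120 mm from its hinge along the leaf, 100 mm above the frame's foot.
- slipcase: Open-topped wooden slipcase, 67 x 149 x 52 mm, about 0.9 kg, standing loose. Origin: centre of its underside; z up, y along its slot. Slot 47 mm (x) by 129 mm (y), its floor 6 mm above the table; the mouth flares by 6 mm on every side over the top 8 mm. A frame standing home in it shows its upper 54 mm.
- slot_floor (a point): Centre of the slipcase's slot floor, 6 mm above its underside; axes as the slipcase's.
- counter_bell: Goods to leave alone: brass counter bell, 82 mm across, 61 mm high; origin under its middle.
- pump_amber: Goods to leave alone: brown pump bottle, 70 x 62 x 175 mm; origin under its middle.
- soap_1: Goods to leave alone: wrapped soap bar, 52 x 78 x 26 mm; origin under its middle.
- butterfly_dish: Goods to leave alone: round glass dish, 93 mm across, 20 mm high; origin under its middle.
- mug_cream: Goods to leave alone: cream mug, 78 x 109 x 84 mm; origin under its middle.
- tin_fig: Goods to leave alone: candle tin, 64 mm across, 45 mm high; origin under its middle.
- tin_salt: Goods to leave alone: candle tin, 64 mm across, 45 mm high; origin under its middle.

How it is judged:
By the outcome, as a careful person would: the job done as asked, in the order asked, and still so for the second after the job is handed in, with the robot touching nothing.
It also fails if it takes over 72 s, if anything falls off the work surface, if the arm or the gripper's body presses on something with over 40 N, if the wrist force passes 120 N, or if a joint passes its speed limit or range.

## Robot

A 6-joint arm with a two-finger parallel gripper is mounted at the origin on a cart in front of the work surface, level with it; the furniture and walls round the work are solid. World frame = base frame: x ahead of the robot, y to its left, z up, the work surface at z = 0. Lengths are in mm, angles in rad, forces in N, time in s.
With the tool pointing down it reaches from about 300 to 775 mm from the base axis. Payload 14.6 kg.
Tool frame: the origin (TCP) lies on the centre line of the jaws, within the pads' length; the fingertips stand 19 mm ahead of it and the grasp point (between the pads) is the TCP (bot.tip_reach is the distance from the TCP to the fingertips, in mm); y points along the fingers, x is the direction in which the jaws open and shut, and the axes are right-handed (so a half turn about y gives the same grasp; the last joint's range is limited). The gripper opens to 85 mm and grips with 20 to 120 N. Pads are 22 mm wide; open, the fingers measure 114 mm over their backs; the gripper's body (76 mm by 85 mm) begins 54 mm behind the grasp point. The pads swing forward as they close: fully open they stand 13 mm farther back than shut.
Start: joints at [1.148, 0.3, 1.521, -0, 1.321, -0.067], TCP at [191.584, 515.543, 250.281] pointing down, gripper open.
Joint ranges: [-3.03, 3.03], [-0.79, 2.21], [0.23, 2.52], [-1.04, 4.18], [0, 3.07], [-2.55, 2.55]. Speed limits (rad/s): [2.22, 2.22, 2.57, 3.14, 3.14, 3.14].

## Interface

Orientations are given as a unit quaternion [w, x, y, z].
In Python, from rig import bot gives the robot as it stands. Calls block until the motion is done:
- bot.move_to(position, orientation): joint-space move of the TCP to a pose.
- bot.servo_line(position, attitude=None, speed=150, until_force=None): straight line of the TCP; attitude=None keeps the orientation; speed is the mean speed in mm/s. With until_force (N) it stops when the force on the tool has changed by that much, and returns True; else False.
- bot.move_joints(angles): joint-space move.
- bot.move_gripper(opening, grip_force=None): finger opening in mm; grip_force is the grip in N (None keeps the last); returns when the fingers have stopped.
- bot.dwell(seconds).
- bot.ik(position, orientation): joint angles nearest the present ones, or None.
- bot.read_state(): the state.
- bot.read_camera(name): name is "side" or "top" or "wrist"; returns a dict with "image" (400x640x3 uint8, blue, green, red), "depth" (400x640 float32, mm along the optical axis (not along the pixel's ray), 0 where there is no reading), "fovy" (degrees; the focal length in pixels is half the picture's height over the tangent of half this angle, whatever the lens; pixels are square), "cx", "cy" (the principal point, pixels), "eye" and "attitude" of the camera in the world; the wrist camera has in their place "mount" (4x4, takes a point from camera to tool coordinates, whose origin is the TCP and whose axes are the tool frame's). Camera axes: x right, y down, z forward; pixel columns grow to the right and rows downward; lengths in mm; the calibration is good to about 2 mm. A picture is of the moment at which its call begins: read the wrist's pose just before it.
A pose or a line that the arm cannot do raises bot.MotionError and nothing moves.
- bot.finish_job(): hands the job in, once; it reports no verdict.
The state is a dict: "clock": time; "joint_positions": joint angles; "qvel": joint speeds; "effort": joint torques, N m; "ee_pos": TCP position; "tool_rot": TCP orientation; "ft_force": force on the tool from outside, world axes, zero at the start; "moment": the same for the moment, N m; "grip_width": finger opening in mm.
Only numpy, scipy, OpenCV 4.12 (cv2) and the standard library are available. Lean on these libraries where they do the work, as an engineer would, in place of code of your own. Each camera call takes 0.05 s, during which the arm holds its last target.

## Working session

There is one attempt and no reset: what is moved stays moved. The work goes in short steps, each a Python script; the robot and the scene stay as the last script left them, time stands still between calls to the robot, and variables do not carry over. Pictures are saved under pics/ and viewed, and the job is handed in when it is done.

```bash
ls; mkdir -p pics; cat > h.py <<'E'
import numpy as np, cv2
from rig import bot
from scipy.spatial.transform import Rotation as R
def q2m(q): return R.from_quat([q[1],q[2],q[3],q[0]]).as_matrix()
def m2q(m):
    q=R.from_matrix(m).as_quat(); return [q[3],q[0],q[1],q[2]]
def cam(name):
    s=bot.read_state(); c=bot.read_camera(name)
    c['f']=200/np.tan(np.radians(c['fovy'])/2)
    if name=='wrist':
        M=np.array(c['mount']); T=np.eye(4);T[:3,3]=s['ee_pos']
        tr=np.array(s['tool_rot']); T[:3,:3]=q2m(tr) if tr.size==4 else tr
        c['T']=T@M
    else:
        T=np.eye(4);T[:3,3]=c['eye']; a=np.array(c['attitude'])
        T[:3,:3]=q2m(a) if a.size==4 else a
        c['T']=T
    return c
def cloud(c):
    d=c['depth']; v,u=np.mgrid[0:400,0:640]
    p=np.stack([(u-c['cx'])/c['f']*d,(v-c['cy'])/c['f']*d,d],-1)
    P=p@c['T'][:3,:3].T+c['T'][:3,3]; P[d<=0]=np.nan
    return P
def ray(c,u,v,z):
    r=c['T'][:3,:3]@np.array([(u-c['cx'])/c['f'],(v-c['cy'])/c['f'],1]); o=c['T'][:3,3]
    return o+r*(z-o[2])/r[2]
E
python3 - <<'E'
from h import *
s=bot.read_state(); print(s)
for n in ['top','side','wrist']:
    c=cam(n); cv2.imwrite(f'pics/{n}0.png',c['image']); print(n,c['T'].round(3).tolist(),c['fovy'],c['cx'],c['cy'])
    np.savez(f'{n}0.npz',**{k:c[k] for k in ['image','depth','T','f','cx','cy']})
E
```

```text
pics
{'clock': 0.0, 'joint_positions': array([ 1.14839039e+00,  3.00470960e-01,  1.52160958e+00, -2.47881543e-06,
        1.32072453e+00, -6.65871517e-02]), 'qvel': array([-1.28214395e-03,  1.44067708e-03,  9.12925785e-04,  3.96403718e-05,
        2.78969602e-03, -5.71887886e-05]), 'effort': array([-1.04570272e-04, -5.43513358e+01, -3.61775708e+01, -1.29005225e-04,
        4.21789373e-03, -1.12879835e-05]), 'ee_pos': array([191.50001831, 515.34207958, 249.70932898]), 'tool_rot': array([-0.58037241,  0.5808153 ,  0.40325482, -0.40398886]), 'ft_force': array([-0.15195452,  0.4014814 ,  0.19223472]), 'moment': array([-0.05857334,  0.0692036 ,  0.07639276]), 'grip_width': 85.46670107932292}
top [[0.013, -0.976, 0.218, 332.681], [-1.0, -0.013, 0.005, 50.346], [-0.002, -0.218, -0.976, 1303.268], [0.0, 0.0, 0.0, 1.0]] 50.51280871276681 322.00037177479396 203.43330425187693
side [[-0.992, -0.056, 0.117, 440.456], [-0.129, 0.474, -0.871, 1206.717], [-0.007, -0.879, -0.477, 712.254], [0.0, 0.0, 0.0, 1.0]] 57.636004655861385 321.89174856120667 200.8694508299738
wrist [[0.348, 0.894, 0.283, 118.411], [0.938, -0.331, -0.106, 542.828], [-0.001, 0.302, -0.953, 373.532], [0.0, 0.0, 0.0, 1.0]] 65.46933844717877 315.69220956104795 197.53183473993295
```

View pics/top0.png

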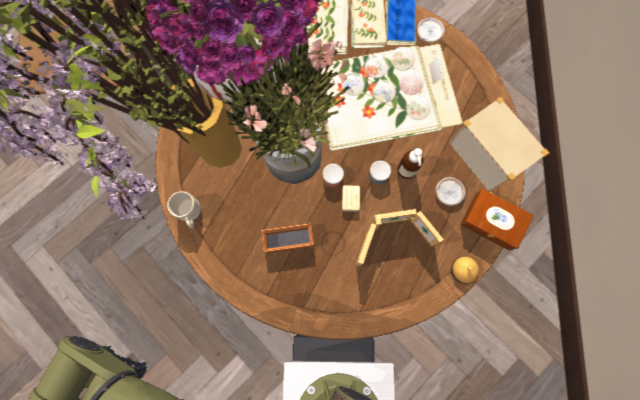

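View pics/side0.png

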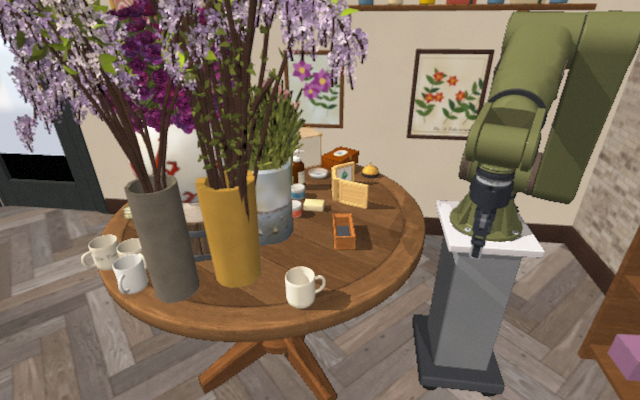

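View pics/wrist0.png

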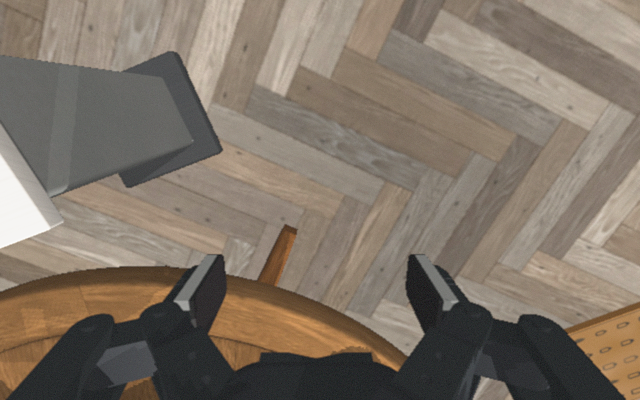

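The top view shows the frame at about (400,235), both leaves open, and the slipcase at (288,238). The bell is at (466,270), bottle at (410,163), tins at (333,177) and (380,172), soap at (351,197), dish at (450,190) and mug at (184,208). Next I'll zoom in and measure the heights.

```bash
python3 - <<'E'
from h import *
c=dict(np.load('top0.npz')); P=cloud(c)
im=c['image'][150:300,230:490]; cv2.imwrite('pics/zoom0.png',cv2.resize(im,None,fx=3,fy=3,interpolation=cv2.INTER_CUBIC))
reg=np.zeros((400,640),bool); reg[195:280,340:450]=1
z=P[...,2]
m=reg&(z>93)&(z<108)
pts=P[m]; v,u=np.nonzero(m); print(m.sum(), np.median(z[150:300,300:330]))
np.save('toppts.npy',pts)
img=np.zeros((400,640),np.uint8); img[m]=255
cv2.imwrite('pics/mask0.png',cv2.resize(img[195:280,340:450],None,fx=6,fy=6,interpolation=cv2.INTER_NEAREST))
reg[:]=0; reg[215:265,250:325]=1
m=reg&(z>44)&(z<60); print(m.sum(), cv2.minAreaRect(P[m][:,:2].astype(np.float32)), np.median(z[m]))
E
```

```text
608 nan
413 ((508.4845886230469, 157.12118530273438), (67.84095764160156, 148.70928955078125), 8.424785614013672) 49.20768952315893
```

View pics/zoom0.png

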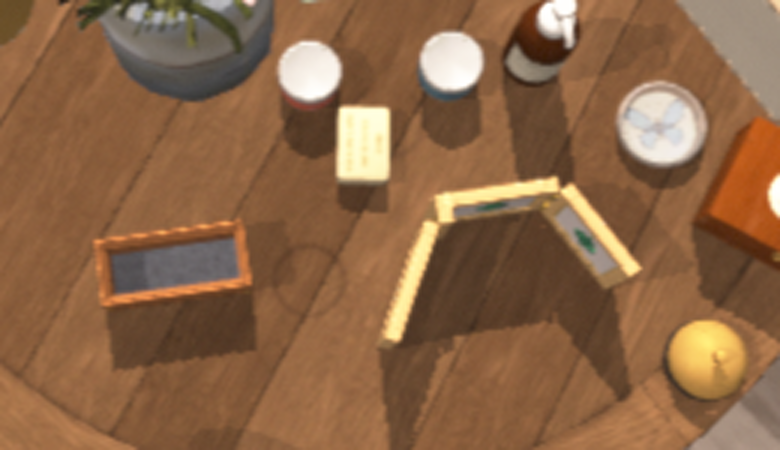

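View pics/mask0.png

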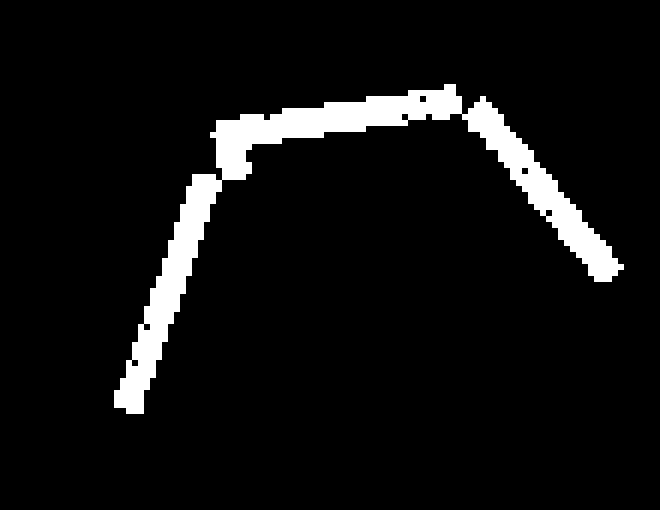

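The zoom shows three leaf tops and the raised stile at the left of the centre leaf, all clean in the height mask. I'll fit each leaf separately.

```bash
python3 - <<'E'
from h import *
c=dict(np.load('top0.npz')); P=cloud(c); z=P[...,2]
v,u=np.mgrid[0:400,0:640]
U=(u-340)*6;V=(v-195)*6
m=(z>93)&(z<108)&(U>=0)&(U<660)&(V>=0)&(V<510)
def fit(mm,n):
    p=P[mm][:,:2].astype(np.float32); print(n,mm.sum(),'z',np.median(z[mm]).round(1))
    r=cv2.minAreaRect(p); b=cv2.boxPoints(r); print(' rect',np.round(r[0],1),np.round(r[1],1),'\n',b.round(1).tolist())
    d=cv2.fitLine(p,cv2.DIST_HUBER,0,.01,.01).ravel(); t=(p-d[2:])@d[:2]
    print(' ang',np.degrees(np.arctan2(d[1],d[0])).round(2),'len',np.ptp(t).round(1),'ends',(d[2:]+d[:2]*t.min()).round(1),(d[2:]+d[:2]*t.max()).round(1))
w=m&(U<216)&(V>174); 
n=m&(U>462)
ce=m&(V<142)&(U<462)&(U>250)
cf=m&~w&~n
fit(w,'wide');fit(n,'narrow');fit(ce,'centre(no stile)');fit(cf,'centre+stile')
# goods
for nm,(a,b,cc,d),lo in [('bell',(445,255,490,290),20),('dish',(430,172,470,212),10),('bottle',(395,145,428,182),30),('tinR',(368,158,394,186),35),('tinL',(320,162,347,192),35),('soap',(340,183,362,213),18),('mug',(165,188,203,228),60),('case?',(465,190,535,250),30)]:
    mm=(u>=a)&(u<cc)&(v>=b)&(v<d)&(z>lo)&(z<250); p=P[mm]; print(nm,mm.sum(),p.min(0).round(0),p.max(0).round(0)) if mm.sum() else print(nm,0)
E
```

```text
wide 192 z 98.6
 rect [486.5 -74.9] [ 13.6 116.9] 
 [[429.29998779296875, -61.5], [539.2000122070312, -101.0999984741211], [543.7999877929688, -88.30000305175781], [433.8999938964844, -48.79999923706055]]
 ang -19.49 len 116.9 ends [431.5 -55.4] [541.6 -94.4]
narrow 181 z 98.8
 rect [ 539.1 -255.6] [103.   14.6] 
 [[494.0, -281.6000061035156], [503.0, -293.1000061035156], [584.0999755859375, -229.60000610351562], [575.0999755859375, -218.10000610351562]]
 ang 36.63 len 103.2 ends [ 497.3 -285.9] [ 580.1 -224.3]
centre(no stile) 170 z 98.6
 rect [ 574.7 -167.2] [ 14.  101.5] 
 [[559.9000244140625, -118.0999984741211], [575.7000122070312, -218.39999389648438], [589.5, -216.1999969482422], [573.7000122070312, -115.9000015258789]]
 ang -80.9 len 101.5 ends [ 566.2 -117.1] [ 582.3 -217.4]
centre+stile 235 z 98.6
 rect [ 569.6 -151.6] [ 30.2 134.5] 
 [[535.4000244140625, -91.80000305175781], [575.0, -220.3000030517578], [603.9000244140625, -211.39999389648438], [564.2000122070312, -82.9000015258789]]
 ang -77.94 len 134.8 ends [556.3 -86.5] [ 584.5 -218.3]
bell 515 [ 385. -416.   20.] [ 460. -339.   64.]
dish 402 [ 599. -401.   10.] [ 712. -300.   31.]
bottle 512 [ 700. -242.   30.] [ 767. -181.  178.]
tinR 329 [ 691. -156.   35.] [753. -94.  50.]
tinL 343 [678.  -8.  35.] [744.  64.  52.]
soap 405 [599. -59.  18.] [677.  -8.  33.]
mug 264 [539. 433.  60.] [638. 511.  91.]
case? 2398 [ 484. -573.   30.] [ 660. -373.   75.]
```

```bash
python3 - <<'E'
from h import *
for n in ['top0','side0']:
    c=dict(np.load(n+'.npz')); P=cloud(c).reshape(-1,3)
    for lo,hi in [(110,200),(200,350),(350,800)]:
        m=(P[:,2]>lo)&(P[:,2]<hi)&(P[:,0]>150)&(P[:,0]<800)&(abs(P[:,1])<700)
        p=P[m]; r=np.hypot(p[:,0],p[:,1]); a=np.degrees(np.arctan2(p[:,1],p[:,0]))
        print(n,lo,[(k,int(r[(a>=k)&(a<k+10)].min()),int(((a>=k)&(a<k+10)).sum())) for k in range(-50,80,10) if ((a>=k)&(a<k+10)).sum()>3])
s=bot.read_state(); print(q2m(s['tool_rot']).round(3))
def rot(a):
    return np.array([[np.cos(a),0,-np.sin(a)],[np.sin(a),0,np.cos(a)],[0,-1,0]])
for a in range(-180,181,30):
    q=bot.ik([540,-300,250],m2q(rot(np.radians(a)))); q2=bot.ik([500,-20,100],m2q(rot(np.radians(a))))
    print(a,None if q is None else np.round(q,2), None if q2 is None else np.round(q2,2))
E
```

```text
top0 110 [(-40, 814, 1799), (-30, 848, 536), (-20, 733, 280), (0, 696, 214), (10, 700, 280), (20, 818, 507)]
top0 200 [(0, 666, 512), (10, 656, 714), (20, 798, 1395), (30, 847, 35), (60, 475, 255), (70, 475, 16)]
top0 350 [(0, 654, 2266), (10, 653, 5502), (20, 680, 6571), (30, 571, 14411), (40, 725, 1887), (60, 327, 4373), (70, 476, 983)]
side0 110 [(-40, 815, 304), (-30, 845, 67), (-20, 735, 121), (0, 698, 26), (10, 703, 870), (20, 821, 586), (30, 862, 336)]
side0 200 [(0, 670, 69), (10, 659, 1660), (20, 799, 968), (30, 850, 975), (60, 506, 487), (70, 507, 285)]
side0 350 [(0, 654, 188), (10, 651, 1880), (20, 694, 3424), (30, 577, 9215), (40, 604, 1587), (60, 302, 3955), (70, 453, 2371)]
[[ 0.348 -0.    -0.937]
 [ 0.937 -0.001  0.348]
 [-0.001 -1.     0.   ]]
-180 None None
-150 [-0.57  0.45  1.31 -0.    1.38  2.05] [-0.11  0.38  1.81 -0.    0.96  2.5 ]
-120 [-0.57  0.45  1.31 -0.    1.38  1.53] [-0.11  0.38  1.81 -0.    0.96  1.98]
-90 [-0.57  0.45  1.31 -0.    1.38  1.  ] [-0.11  0.38  1.81 -0.    0.96  1.46]
-60 [-0.57  0.45  1.31  0.    1.38  0.48] [-0.11  0.38  1.81  0.    0.96  0.93]
-30 [-0.57  0.45  1.31 -0.    1.38 -0.04] [-0.11  0.38  1.81 -0.    0.96  0.41]
0 [-0.57  0.45  1.31 -0.    1.38 -0.57] [-0.11  0.38  1.81 -0.    0.96 -0.11]
30 [-0.57  0.45  1.31 -0.    1.38 -1.09] [-0.11  0.38  1.81 -0.    0.96 -0.64]
60 [-0.57  0.45  1.31  0.    1.38 -1.61] [-0.11  0.38  1.81  0.    0.96 -1.16]
90 [-0.57  0.45  1.31 -0.    1.38 -2.14] [-0.11  0.38  1.81 -0.    0.96 -1.68]
120 None [-0.11  0.38  1.81 -0.    0.96 -2.21]
150 None None
180 None None
```

```bash
cat >> h.py <<'E'
def rot(a):
    return np.array([[np.cos(a),0,-np.sin(a)],[np.sin(a),0,np.cos(a)],[0,-1,0]])
def att(deg): return m2q(rot(np.radians(deg)))
def uv(deg): return np.array([np.cos(np.radians(deg)),np.sin(np.radians(deg)),0])
def st(msg=''):
    s=bot.read_state(); print(msg,round(float(s['clock']),2),np.round(s['ee_pos'],1),'F',np.round(s['ft_force'],1),'w',round(float(s['grip_width']),1)); return s
TH=9.1; O=np.array([558,-160.5,0])
def fr(x,y,z=0,O=O,th=TH): return O+x*uv(th)+y*uv(th+90)+np.array([0,0,z])
def finger(hinge,ldir,side,r,gap,z):
    """tool centre: r along leaf dir, leaf outer face 14.5 from the hinge plane, gap face->tool centre"""
    return hinge+r*uv(ldir)+(14.5+gap)*uv(ldir+90*side)+np.array([0,0,z])
E
python3 - <<'E'
from h import *
bot.move_gripper(0); st()
bot.move_to([250,350,250],att(36.6)); st()
bot.move_to([430,-200,260],att(36.6)); st()
H=fr(7.5,-60); p=finger(H,216.6,1,82,42,200); print(p)
bot.move_to(p,att(36.6)); st()
c=cam('wrist'); cv2.imwrite('pics/w1.png',c['image'])
c=cam('top'); cv2.imwrite('pics/t1.png',c['image'][100:300,200:600])
E
```

```text
0.92 [191.6 515.5 250.3] F [-0.8  0.2  0. ] w 0.2
 1.65 [250.2 350.5 250.4] F [ 0.6 -0.8 -0.4] w 0.1
 3.73 [ 430.3 -199.3  260. ] F [ 0.1  0.  -0.2] w -0.1
[ 542.75076006 -312.80827     200.        ]
 4.45 [ 542.6 -312.   200.4] F [-0.3  0.1  0.9] w 0.0
```

View pics/w1.png

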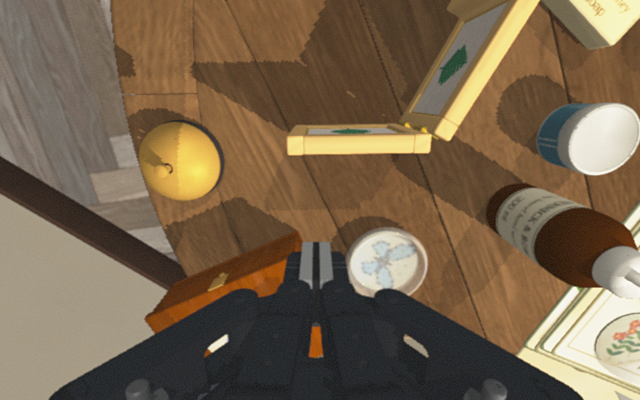

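The wrist view shows the narrow leaf at (290–430,140), parallel to the jaws. The fingertips at (317,260) are on its outer side, clear of the dish at (388,262). I'll lower the fingers and sweep the leaf in.

```bash
python3 - <<'E'
from h import *
H=fr(7.5,-60)
bot.servo_line(finger(H,216.6,1,82,42,62),speed=250); st()
for ld in [216.6,195,175,155,140,125,115,109]:
    p=finger(H,ld,1,82 if ld>140 else 78,13,62)
    hit=bot.servo_line(p,att(ld-180),speed=110,until_force=6); s=st(ld)
    if hit: print('hit'); break
c=cam('wrist'); cv2.imwrite('pics/w2.png',c['image'])
c=cam('top'); cv2.imwrite('pics/t2.png',c['image'][100:300,200:600])
E
```

```text
5.25 [ 543.4 -313.1   64. ] F [-0.1 -0.7 -0.2] w -0.1
216.6 5.67 [ 526.2 -290.    63.7] F [-0.3 -0.  -0.5] w 0.3
195 6.19 [ 503.4 -267.    62.5] F [-0.6 -0.1  0.1] w 0.1
175 6.69 [ 491.3 -239.3   62.2] F [-0.4 -0.4  0.7] w 0.2
155 7.19 [ 489.3 -209.3   62.1] F [-0.   0.5 -0.1] w 0.2
140 7.6 [ 497.6 -190.    62. ] F [ 0.2 -0.3 -0.4] w -0.3
125 8.01 [ 507.5 -170.9   61.9] F [ 0.6 -0.5 -0.3] w -0.0
115 8.33 [ 516.8 -160.    62. ] F [-0.  -0.1  0.5] w 0.5
109 8.59 [ 523.2 -154.2   61.9] F [ 0.1 -0.3  0. ] w 0.0
```

View pics/w2.png

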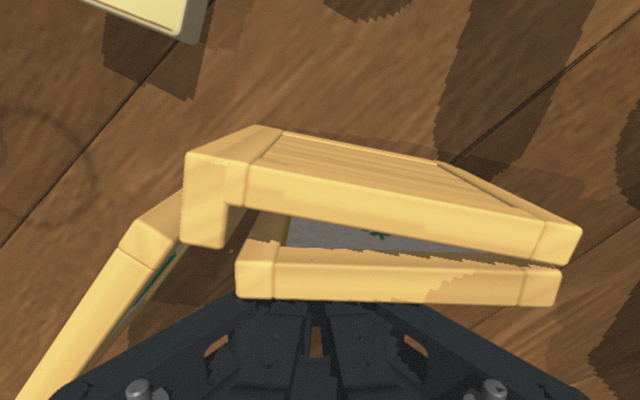

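View pics/t2.png

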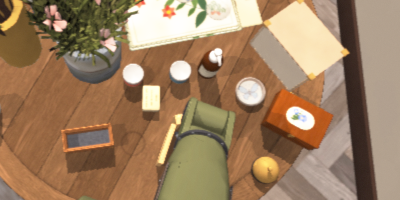

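The wrist view shows the narrow leaf (240–560,280) nearly shut, about 10° from the centre leaf, with the stile at (205,200). I'll press it home gently.

```bash
python3 - <<'E'
from h import *
H=fr(7.5,-60)
for ld in [104,100,98]:
    p=finger(H,ld,1,74,12.5,62)
    hit=bot.servo_line(p,att(ld-180),speed=50,until_force=2.5); s=st(ld)
    if hit: print('hit'); break
c=cam('wrist'); cv2.imwrite('pics/w3.png',c['image'])
np.savez('w3.npz',**{k:c[k] for k in ['image','depth','T','f','cx','cy']})
E
```

```text
104 8.99 [ 530.6 -153.5   61.9] F [ 0.6 -0.7 -0.6] w 0.1
100 9.25 [ 535.2 -150.4   62. ] F [ 0.   0.1 -0.5] w -0.2
98 9.5 [ 537.5 -149.1   61.9] F [-2.1 -1.6 -0.1] w -0.2
```

View pics/w3.png

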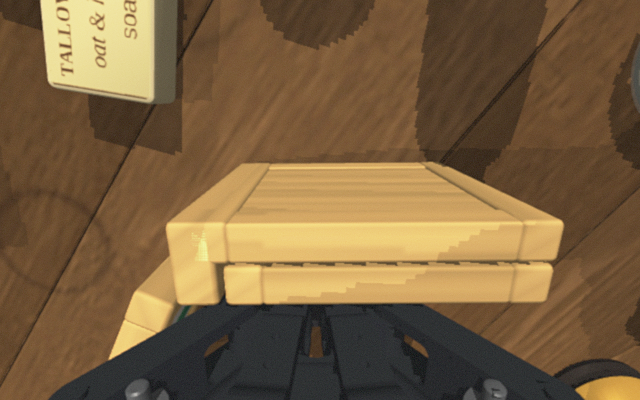

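The narrow leaf (230–550,285) now lies flat, parallel to the centre leaf. I'll back off and rise, then re-measure the frame.

```bash
python3 - <<'E'
from h import *
s=st(); p=np.array(s['ee_pos'])
bot.servo_line(p-25*uv(9.1),speed=200)
p=p-25*uv(9.1); p[2]=150; bot.servo_line(p,speed=300)
bot.move_to([440,-130,270],att(-60)); st()
c=cam('wrist'); cv2.imwrite('pics/w4.png',c['image'])
np.savez('w4.npz',**{k:c[k] for k in ['image','depth','T','f','cx','cy']})
P=cloud(c); z=P[...,2]; m=(z>92)&(z<108)
i=c['image'].copy(); i[m]=(0,0,255); cv2.imwrite('pics/w4m.png',i)
E
```

```text
9.55 [ 537.5 -149.1   61.9] F [-1.8 -1.  -0.7] w -0.1
 10.89 [ 440.1 -130.   268.8] F [-0.6 -0.1 -0.2] w 0.1
```

View pics/w4m.png

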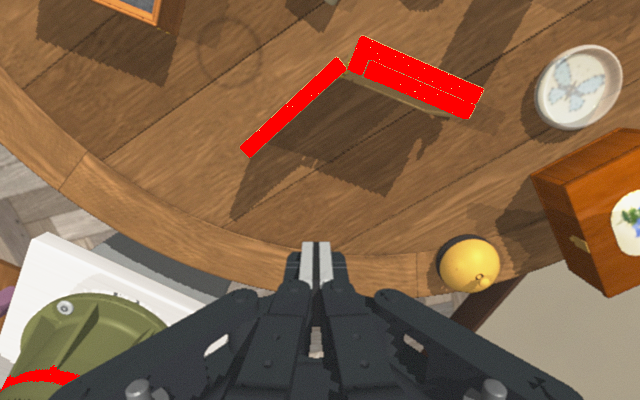

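```bash
python3 - <<'E'
from h import *
c=dict(np.load('w4.npz')); P=cloud(c); z=P[...,2]
v,u=np.mgrid[0:400,0:640]; m=((z>92)&(z<108)&(v<170)).astype(np.uint8)
m=cv2.morphologyEx(m,cv2.MORPH_OPEN,np.ones((5,5)))
n,l,s,_=cv2.connectedComponentsWithStats(m)
for k in range(1,n):
    if s[k,4]<300: continue
    p=P[l==k]; r=cv2.minAreaRect(p[:,:2].astype(np.float32)); print(s[k],np.median(p[:,2]).round(1),r,cv2.boxPoints(r).round(1).tolist())
print('expected hinge', fr(7.5,-60).round(1),fr(-7.5,60).round(1))
E
```

```text
[ 349   37  132   82 4557] 99.9 ((565.1887817382812, -159.30056762695312), (29.1343936920166, 119.8726806640625), 8.838420867919922) [[541.5999755859375, -102.30000305175781], [560.0, -220.8000030517578], [588.7999877929688, -216.3000030517578], [570.4000244140625, -97.80000305175781]]
[ 241   58  104   98 1995] 100.0 ((487.2691345214844, -75.8204116821289), (13.782939910888672, 119.6148910522461), 70.92388916015625) [[428.5, -62.79999923706055], [541.5, -101.9000015258789], [546.0, -88.9000015258789], [433.0, -49.79999923706055]]
expected hinge [ 574.9 -218.6    0. ] [ 541.1 -102.4    0. ]
```

The wrist depth gives the folded pair as 29.1 x 119.9 mm at z=99.9 (expected 29 x 120 at 100). The frame hasn't moved, yaw is 8.8°, and the wide leaf lies at 160.9°. Next I'll sweep the wide leaf in.

```bash
sed -i 's/^TH=.*/TH=8.84; O=np.array([557.8,-160.5,0])/' h.py; python3 - <<'E'
from h import *
W=fr(-7.5,60)
p=finger(W,160.9,-1,95,40,200); print(p)
bot.move_to(p,att(-19.1)); st()
p[2]=62; bot.servo_line(p,speed=250); st()
for ld in [160.9,180,200,220,237,252,264,272,276,279]:
    p=finger(W,ld,-1,95 if ld<230 else 88,13 if ld<270 else 12.5,62)
    hit=bot.servo_line(p,att(ld-180),speed=110 if ld<265 else 50,until_force=6 if ld<265 else 2.5); s=st(ld)
    if hit: print('hit'); break
c=cam('side'); cv2.imwrite('pics/s5.png',c['image'])
E
```

```text
[469.23177607 -19.77987155 200.        ]
 11.54 [469.3 -19.8 198.9] F [-0.3 -0.8 -0.1] w -0.1
 12.24 [470.  -20.4  63.2] F [ 0.6 -0.1  0.6] w -0.2
160.9 12.63 [460.9 -45.6  63. ] F [ 0.3  0.9 -0.4] w -0.2
180 13.12 [446.6 -74.5  62.3] F [-0.3  0.2  0.7] w 0.1
200 13.62 [ 442.7 -108.5   62. ] F [-0.3 -0.   0. ] w 0.0
220 14.12 [ 450.7 -141.7   61.9] F [0.6 0.4 0.5] w 0.1
237 14.57 [ 469.9 -160.5   61.8] F [ 0.3 -0.3  0. ] w -0.0
252 14.97 [ 487.3 -176.9   61.8] F [-0.3  0.1  0.3] w 0.0
264 15.33 [ 504.  -186.4   61.8] F [0.6 1.3 0.2] w -0.3
272 15.75 [ 516.7 -190.9   61.9] F [-0.3 -0.4 -0.4] w 0.2
276 16.02 [ 523.2 -192.5   61.9] F [ 0.  -0.2 -0.1] w 0.1
279 16.27 [ 527.9 -193.4   61.9] F [-1.1 -0.7 -0.7] w 0.2
```

View pics/s5.png

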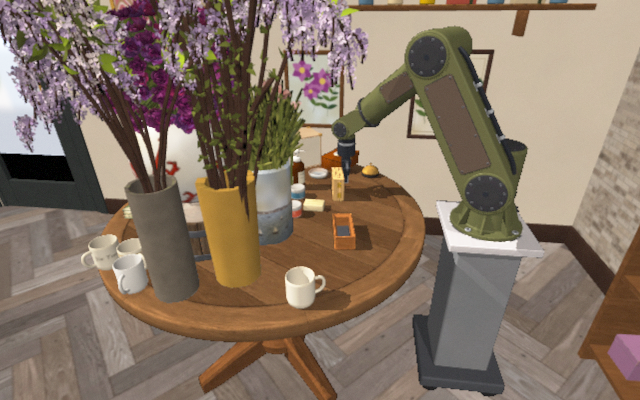

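The side view shows the stack folded at (338,183) and the slipcase at (344,231), both upright. I'll back off, measure the stack, then measure the slipcase with the wrist camera.

```bash
cat >> h.py <<'E'
def rects(c,lo,hi,roi=None,minn=300):
    P=cloud(c); z=P[...,2]; m=((z>lo)&(z<hi)).astype(np.uint8)
    if roi: a=np.zeros_like(m); a[roi[1]:roi[3],roi[0]:roi[2]]=1; m&=a
    m=cv2.morphologyEx(m,cv2.MORPH_OPEN,np.ones((3,3)))
    n,l,s,_=cv2.connectedComponentsWithStats(m)
    for k in range(1,n):
        if s[k,4]<minn: continue
        p=P[l==k]; r=cv2.minAreaRect(p[:,:2].astype(np.float32)); print('  ',s[k],'z',np.median(p[:,2]).round(1),np.round(r[0],1),np.round(r[1],1),round(r[2],2))
E
python3 - <<'E'
from h import *
p=np.array(bot.read_state()['ee_pos'])-25*uv(TH)
bot.servo_line(p,speed=200); p[2]=150; bot.servo_line(p,speed=300)
bot.move_to([430,-150,270],att(-80)); st()
c=cam('wrist'); cv2.imwrite('pics/w6.png',c['image']); rects(c,92,108)
bot.move_gripper(85)
bot.move_to([400,130,260],att(-70)); st()
c=cam('wrist'); cv2.imwrite('pics/w7.png',c['image']); rects(c,46,57)
np.savez('w7.npz',**{k:c[k] for k in ['image','depth','T','f','cx','cy']})
E
```

```text
19.7 [ 430.  -150.   269.8] F [-0.1 -0.3 -0.2] w 0.2
   [ 285   11  142   60 7640] z 100.0 [ 557.8 -160.8] [ 43.8 119.6] 8.83
 21.62 [400.3 129.4 260.1] F [-0.5 -0.5 -0.3] w 85.2
   [ 248   10  161  102 3817] z 51.0 [508.1 157.6] [ 67.3 149.2] 8.96
```

View pics/w6.png

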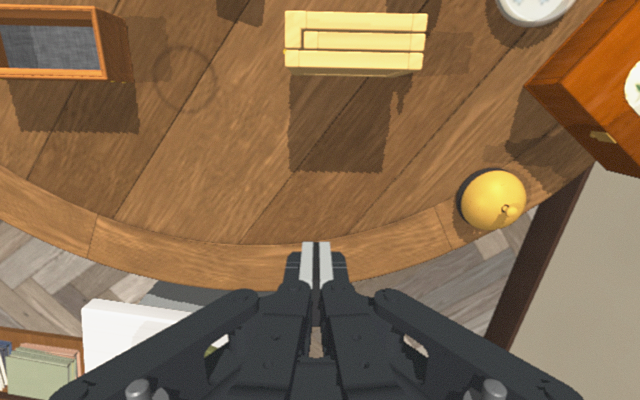

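View pics/w7.png

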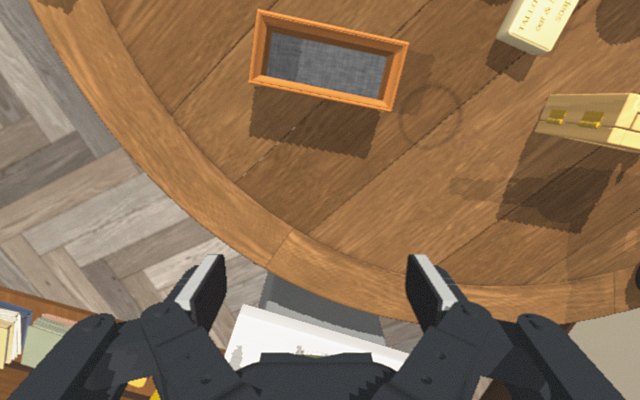

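The wrist views show the stack fully flat (43.8 x 119.6 mm at (557.8, −160.8), yaw 8.8°). The slipcase rim is 67.3 x 149.2 mm at (508.1, 157.6), yaw 9.0°, and both sizes match. Next is the grasp across the thickness.

```bash
python3 - <<'E'
from h import *
C=np.array([557.8,-160.8,0]); q=att(8.85)
bot.move_to(C+[0,0,200],q); st()
bot.servo_line(C+[0,0,74],speed=120,until_force=8); st()
bot.move_gripper(40,grip_force=50); st('gripped')
bot.servo_line(C+[0,0,84],speed=40); bot.dwell(.1); st()
c=cam('wrist'); cv2.imwrite('pics/w8.png',c['image']); rects(c,102,120)
c=cam('side'); cv2.imwrite('pics/s8.png',c['image'][120:280,240:440])
E
```

```text
23.38 [ 557.8 -160.6  200.1] F [-0.2  0.1  0.1] w 84.8
 24.57 [ 558.2 -160.9   74.7] F [-0.1  0.2 -0.2] w 85.1
gripped 25.04 [ 558.1 -160.9   74.5] F [1.3 0.4 5.8] w 43.2
 25.54 [ 557.6 -160.7   83.7] F [-0.1  0.2 -5.3] w 43.3
   [ 158  154  138  199 9493] z 109.2 [ 523.7 -146.6] [45.1 82.4] 8.66
   [  294   154   182   204 17275] z 109.3 [ 577.  -137.8] [61.  81.8] 9.3
```

View pics/w8.png

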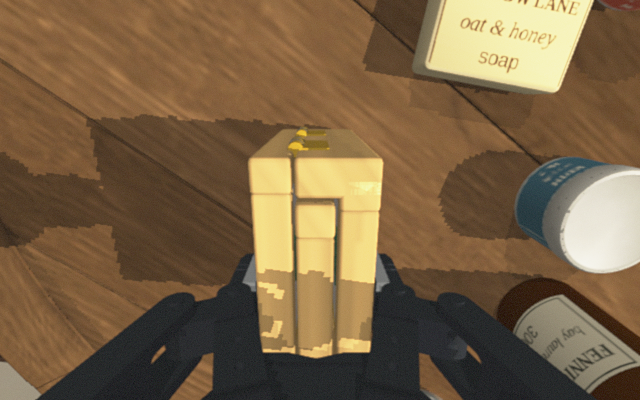

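View pics/s8.png

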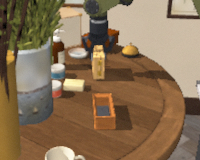

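The stack is held shut, with the load cell reading 5.3 N, its weight. In the wrist view its +y end edge is at row ~158, columns 250–383. I'll check the end offset against the tool, then carry it over.

```bash
python3 - <<'E'
from h import *
s=bot.read_state(); c=cam('wrist')
P=cloud(c); z=P[...,2]; v,u=np.mgrid[0:400,0:640]
m=(abs(z-109.5)<4)&(v<270)&(u>235)&(u<395)
L=(P[m]-s['ee_pos'])@q2m(s['tool_rot']); print('tool x',np.percentile(L[:,0],[1,99]).round(1),'tool z max',np.percentile(L[:,2],[99,99.9]).round(1),'y',np.median(L[:,1]).round(1))
print('ray',((ray(c,316,158,109.3)-s['ee_pos'])@q2m(s['tool_rot'])).round(1))
S=np.array([508.1,157.6,0]); q=att(8.95)
C=np.array([557.8,-160.8,0])
bot.servo_line(C+[0,0,178],speed=150)
bot.servo_line(S+[0,0,178],q,speed=150); bot.dwell(.2); st()
c=cam('wrist'); cv2.imwrite('pics/w9.png',c['image']); rects(c,46,57)
c=cam('side'); cv2.imwrite('pics/s9.png',cv2.resize(c['image'][120:280,240:440],None,fx=3.5,fy=3.5))
E
```

```text
tool x [-21.8  20.4] tool z max [60.  60.3] y -25.5
ray [ -0.3 -25.6  60. ]
 28.97 [508.1 157.4 178. ] F [-0.  -0.1 -4.4] w 43.0
   [ 274  104   86   31 1297] z 51.3 [498.3 219.5] [67.  22.8] 8.28
   [ 509  143  131  154 1605] z 51.6 [713.9 171.2] [161.1  47.1] 72.85
```

View pics/w9.png

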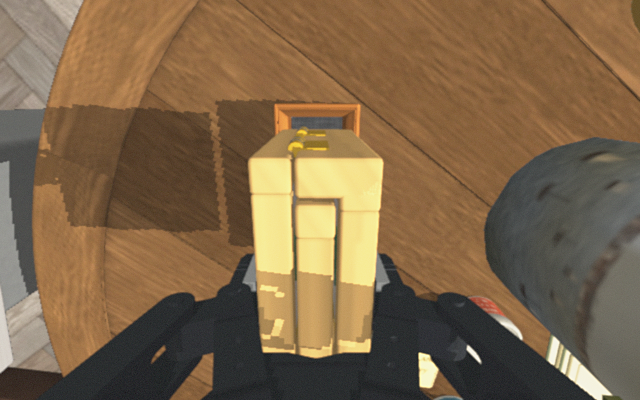

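View pics/s9.png

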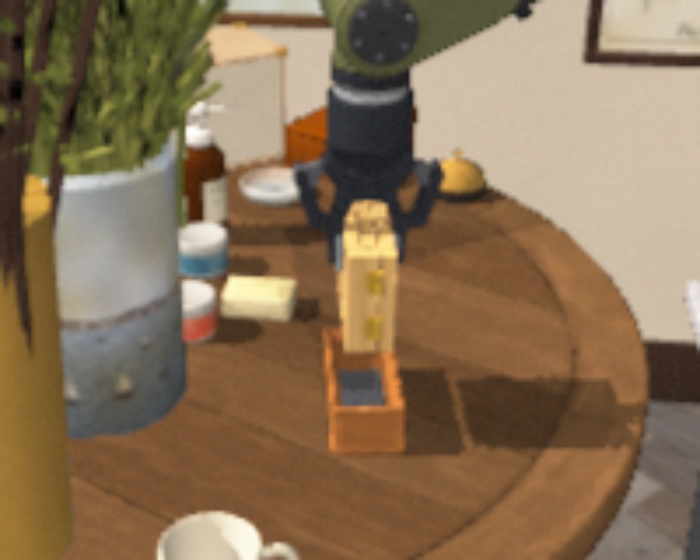

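The side and wrist views show the frame centred over the slipcase. The visible rim centre is at (498.3, 219.5), and 498.4 was expected. I'll lower it under force guard, watching for home at TCP z≈80.5.

```bash
python3 - <<'E'
from h import *
S=np.array([508.1,157.6,0]); q=att(8.95)
bot.servo_line(S+[0,0,130],q,speed=120); st()
hit=bot.servo_line(S+[0,0,79],q,speed=35,until_force=6); print(hit); st()
c=cam('wrist'); cv2.imwrite('pics/w10.png',c['image'])
c=cam('side'); cv2.imwrite('pics/s10.png',cv2.resize(c['image'][120:280,240:440],None,fx=3.5,fy=3.5))
E
```

```text
29.62 [508.3 157.7 130.4] F [ 0.  -0.4 -4.4] w 42.6
True
 30.93 [508.1 157.6  80.5] F [-1.  -0.2  6.5] w 42.7
```

View pics/s10.png

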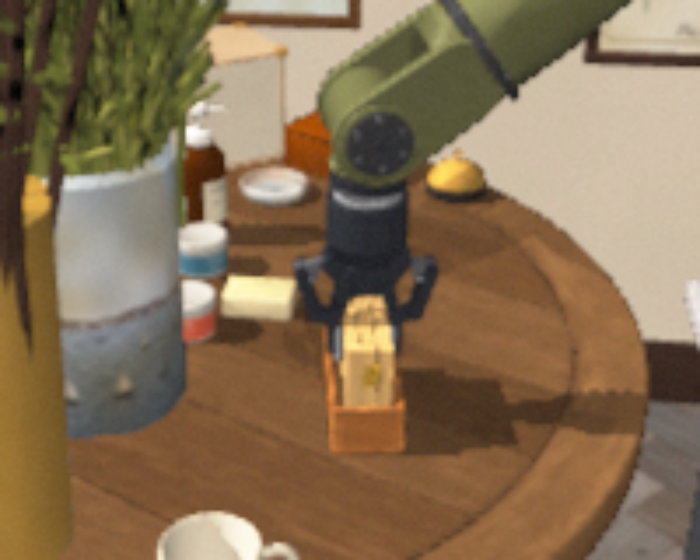

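Contact came at z=80.5, the floor height, and the side view shows the frame standing in the case. I'll release, rise straight up and verify.

```bash
python3 - <<'E'
from h import *
bot.move_gripper(64); st()
bot.move_gripper(85)
p=np.array(bot.read_state()['ee_pos']); p[2]=200; bot.servo_line(p,speed=120)
bot.move_to([400,130,280],att(-70)); st()
c=cam('wrist'); cv2.imwrite('pics/w11.png',c['image']); print('top');rects(c,98,116); print('rim');rects(c,46,57,minn=150)
c=cam('top'); P=cloud(c);z=P[...,2]; v,u=np.mgrid[0:400,0:640]; cv2.imwrite('pics/t11.png',c['image'])
for nm,(a,b,cc,d),lo in [('bell',(445,255,490,290),20),('dish',(430,172,470,212),10),('bottle',(395,145,428,182),30),('tinR',(368,158,394,186),35),('tinL',(320,162,347,192),35),('soap',(340,183,362,213),18),('mug',(165,188,203,228),60)]:
    mm=(u>=a)&(u<cc)&(v>=b)&(v<d)&(z>lo)&(z<250); p=P[mm]; print(nm,mm.sum(),p.min(0).round(0),p.max(0).round(0)) if mm.sum() else print(nm,0)
E
```

```text
31.38 [507.4 157.4  79.4] F [0.6 0.1 0.2] w 63.9
 34.12 [400.1 130.  279.7] F [ 0.5 -0.9  0.5] w 84.7
top
   [ 259   17  142   81 7032] z 105.9 [507.5 158.1] [ 44.  120.1] 8.9
rim
   [ 253   15  151   96 1602] z 51.4 [507.6 157.4] [ 66.2 149.3] 8.83
bell 524 [ 385. -416.   21.] [ 460. -340.   61.]
dish 400 [ 600. -400.   10.] [ 713. -300.   29.]
bottle 508 [ 701. -243.   30.] [ 767. -182.  177.]
tinR 331 [ 690. -157.   36.] [753. -94.  51.]
tinL 341 [677.  -8.  35.] [745.  64.  50.]
soap 404 [599. -59.  18.] [676.  -9.  33.]
mug 258 [537. 433.  60.] [639. 512.  89.]
```

View pics/w11.png

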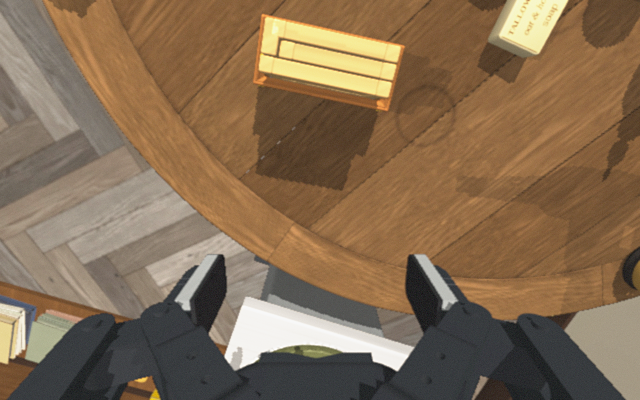

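The frame top reads z=105.9 (106 means home) and the stack measures 44.0 x 120.1 mm, centred in the case. The goods haven't moved and the robot is clear, so I'm handing it in.

```bash
python3 -c "
from h import *
print(bot.finish_job())"
```

```text
the job is handed in; nothing more can be done
None
```

The frame is packed: I folded the narrow leaf in first, then the wide leaf over it, and lowered the stack upright into the slipcase until it stood on the bottom. The robot's clock was at about 34 s, well inside the 72 s limit. The job is handed in; no verdict is reported.

- **Fit in the case:** the top of the frame is at z = 105.9 mm, where 106 means fully home. The stack measures 44.0 × 120.1 mm (expected 44 × 120), so all three leaves lie flat. It sits within about 1 mm of the case's centre, at the same angle.
- **Forces:** the readings I took stayed below about 7 N. The highest was 6.5 N, when the frame touched the slot floor.
- **Other goods:** each position re-measured within about 2 mm of where it started, and the slipcase within 1 mm.

None of the checks failed or disagreed.

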